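# Close the pin tub and hold the parts box open for it

## Robot

A 7-joint arm with a two-finger parallel gripper is mounted at the origin on the work surface; the furniture and walls round the work are solid. World frame = base frame: x ahead of the robot, y to its left, z up, the work surface at z = 0. Lengths are in m, angles in degrees, forces in N, time in s.
With the tool pointing down it reaches from about 0.425 to 0.875 m from the base axis. Payload 4.7 kg.
Tool frame: the origin (TCP) lies on the front face of the gripper's body, between the roots of the fingers; the fingertips stand 70 mm ahead of it and the grasp point (between the pads) lies 51 mm ahead of it; z points along the fingers, y is the direction in which the jaws open and shut (so a half turn about z gives the same grasp; the last joint's range is limited). The gripper opens to 87 mm and grips with 3 to 60 N. Pads are 19 mm wide; open, the fingers measure 117 mm over their backs; the gripper's body (75 mm by 190 mm) begins 51 mm behind the grasp point.
Start: joints at [-73.619, 18.392, -4.016, 83.108, 1.295, 78.541, -3.26], TCP at [0.175, 0.626, 0.292] pointing down, gripper open.
Joint ranges: [-163.93, 163.93], [-17.29, 119.83], [-79.2, 71.16], [3.27, 140.29], [-89.18, 269.18], [5.43, 117.66], [-154.24, 154.24]. Speed limits (degrees/s): [147.25, 147.25, 180, 180, 180, 180, 180].

## Interface

Orientations are given as [roll, pitch, yaw] about the fixed x, y, z axes, in that order (R = Rz(yaw) Ry(pitch) Rx(roll)).
In Python, from station import sensors, grab_frame, manip gives the robot as it stands. The module is installed in compiled form; this text tells all that it offers.
- The arm moves only by the tool arm_command, never from a script. Its argument "steps" is a list of rows, each a list of 5 numbers: the opening, from 0 (shut) to 1 (fully open), then the shift along the world's x, y, z normalised to -1 to 1, where 1 is 120 mm, then the turn about the world's z normalised to -1 to 1, where 1 is 45 degrees. In form: [[jaw, dx, dy, dz, turn], ...]. A call has 1 to 5 rows; each row is the pose to reach, as a shift and turn from the pose commanded when the call began; what a row does not reach only later rows make up. A row lasts 1/10 s, in which the tool goes at most 50 mm and 8.59 degrees, less where a joint would pass 70% of its speed; a pose out of reach is approached as far as the arm can. A call with a number of a shift or a turn outside -1 to 1 is refused whole. A call with a gripper value outside its range is refused whole. The fingers move at their own pace and stop on an object; "grip_force" is the grip in N (left out, the last holds). Time passes only in rows, so rows that repeat a pose let the fingers close. It gives the time, the measured TCP pose, the force and the opening at its end, in the units of the state.
- sensors.get_obs(): the state, without advancing time (a new reading comes with each control period).
- grab_frame(name): name is "scene" or "top" or "wrist"; returns a dict with "img" (400x640x3 uint8, red, green, blue), "K" (3x3 intrinsics, pixels), "world_from_camera" (4x4, takes a point from camera to world coordinates). Camera axes: x right, y up, looking along -z (the intrinsics and any distortion apply to the point x, -y, -z); pixel columns grow to the right and rows downward; lengths in m; the calibration is good to about 2 mm. A picture is of the moment at which its call begins. There is no depth.
- manip.finish_job(): hands the job in, once; it reports no verdict.
The state is a dict: "clock": time; "joint_pos": joint angles; "joint_velocities": joint speeds; "joint_torque": joint torques, N m; "ee_pos": TCP position; "eef_rot": TCP orientation; "contact_force": force on the tool from outside, world axes, zero at the start; "moment": the same for the moment, N m; "gripper_width": finger opening in m.
Only numpy, scipy, OpenCV 4.12 (cv2) and the standard library are available. Lean on these libraries where they do the work, as an engineer would, in place of code of your own. Each camera call takes 0.05 s, during which the arm holds its last target.

## Task

A workmate is about to stow the small round tub of pins in the wooden parts box. First press the tub's loose blue lid down until it has snapped in and sits level and flush on the rim all round; then lift the lid of the parts box by its steel pull bar to an opening of about 50 degrees and finish while still holding it there in the gripper, because it falls shut when let go. Leave the tub standing where it is, and do not disturb the tools and blocks lying around.

Things in the scene. Friction and masses are not known exactly. Their poses are not given: they have to be found in the camera images.
- parts_box: wooden box, 110 x 160 mm and 70 mm high without its lid, fixed to the surface; origin at the centre of its underside. Its x axis points from the front (pull bar side, towards the robot) to the hinge side, y along the hinge, z up. The lid is a 6 mm board, 112 x 162 mm, lying on top from z = 71 to 77 mm
- parts_box_lid (a joint): angle of the box lid in rad: 0 shut, grows as the front edge rises, 0.873 is 50 degrees, end stop 1.83. It has almost no friction and falls shut by itself below about 90 degrees. With its bar the lid weighs about 220 g, and 2 N at the bar lift it
- lid_hinge (a point): point on the hinge axis of the box lid, in the middle of its length, at the rear top edge of the box, 58 mm behind the box's origin and 71 mm above the surface; the axis runs along the box's y
- bar_mid (a point): middle of the round gripping bar: 10 mm thick, 90 mm long, parallel to the hinge, on two arms at its ends. Lid shut: 98 mm in front of the box's origin (38 mm of free gap to the box front), 81 mm above the surface. In the lid's frame 156 mm in front of the hinge axis, 10 mm above it. Gripped from above, one finger in the gap, it turns between the fingers as the lid rises
- tub: white round plastic tub with pins, 64 mm across and 46 mm high, loose, 0.8 kg, standing on the surface; origin at the centre of its underside, z up
- tub_rim (a point): centre of the tub's mouth, level with the rim, 46 mm above the tub's underside, z up
- tub_lid: blue round lid, 69 mm across; origin at the centre of its flange's underside, z up. Flange 5 mm thick, with a raised disc 44 mm across and 3 mm high on it: top 8 mm above the origin. It starts resting loosely in the mouth, flange about 7.5 mm above the rim; pressed down in the middle with roughly 5 to 10 N it snaps in and the flange meets the rim
- sanding_block: bystander: dark sanding block, 67 x 122 x 32 mm, origin at the centre of its underside
- block_a: bystander: short thick brown wooden offcut, 60 x 97 x 46 mm, origin at the centre of its underside
- wedge_block: bystander: wood offcut, 50 x 124 x 50 mm, origin at the centre of its underside
Mind the look-alikes: they are no part of the job. Several things have the shape of the tub_lid; the one meant has the colours described above.

How it is judged:
By the outcome, as a careful person would: the job done as asked, in the order asked, and still so for the second after the job is handed in, while the arm keeps its last pose, push and grip.
It also fails if it takes over 48 s, if anything falls off the work surface, if the arm or the gripper's body presses on something with over 40 N, if the wrist force passes 120 N, or if a joint passes its speed limit or range.

## Working session

There is one attempt and no reset: what is moved stays moved. The work goes in short steps, Python scripts to look and compute and a tool call to move; the robot and the scene stay as the last step left them, time stands still between calls to the robot, and variables do not carry over. Pictures are saved under pics/ and viewed, and the job is handed in when it is done.

Besides the shell and the picture viewer there is one more tool, called after "Emit:" as a command line: name --pt "numbers of a row" for each row, then --argument value for the rest. arm_command: Moves the arm, as the interface text tells. Its arguments: {"type":"object","properties":{"steps":{"type":"array","items":{"type":"array","items":{"type":"number","minimum":-1,"maximum":1}}},"grip_force":{"type":"number"}},"required":["steps"]}

```bash
mkdir -p pics
cat > h.py <<'E'
import numpy as np, cv2
from station import sensors, grab_frame, manip
def snap(name,tag):
    f=grab_frame(name); cv2.imwrite(f'pics/{tag}.png',f['img'][:,:,::-1]); np.savez(f'pics/{tag}.npz',**{k:f[k] for k in('img','K','world_from_camera')}); return f
def ray(f,u,v):
    K=f['K'];T=f['world_from_camera']
    p=np.linalg.solve(K,[u,v,1.0]); d=T[:3,:3]@np.array([p[0],-p[1],-p[2]]); return T[:3,3],d/np.linalg.norm(d)
def onz(f,u,v,z):
    o,d=ray(f,u,v); return o+d*(z-o[2])/d[2]
def proj(f,P):
    T=f['world_from_camera']; c=T[:3,:3].T@(np.array(P)-T[:3,3]); q=f['K']@np.array([c[0],-c[1],-c[2]]); return q[:2]/q[2]
E
python3 - <<'E'
from h import *
print(sensors.get_obs())
for n in('scene','top','wrist'):
    f=snap(n,n+'0'); print(n,f['K'].round(1).tolist(),f['world_from_camera'].round(3).tolist(),[k for k in f])
E
```

```text
{'clock': 0.0, 'joint_pos': array([-73.62018733,  18.44000614,  -4.01690465,  83.17449434,
         1.29407486,  78.5400135 ,  -3.25891194]), 'joint_velocities': array([ 0.01762222,  0.12118079, -0.02137073,  0.02584453, -0.00182987,
        0.01912057,  0.05496599]), 'joint_torque': array([ 1.91862350e-04, -4.91281843e+01, -4.03685309e-01, -3.12534535e+01,
       -6.39386033e-02,  4.36688215e-02,  1.53227193e-04]), 'ee_pos': array([0.17440379, 0.62573534, 0.2911544 ]), 'eef_rot': array([-1.79890682e+02,  4.34333219e-03,  1.64432139e+02]), 'contact_force': array([-0.1644388 , -0.26193671,  0.92524696]), 'moment': array([-0.03877295,  0.02038367,  0.04387702]), 'gripper_width': 0.08719424753557313}
scene [[458.1, 0.0, 315.0], [0.0, 458.1, 202.9], [0.0, 0.0, 1.0]] [[0.616, 0.586, -0.527, -0.092], [-0.788, 0.453, -0.417, -0.481], [-0.006, 0.672, 0.74, 0.866], [0.0, 0.0, 0.0, 1.0]] ['img', 'K', 'world_from_camera']
top [[504.5, 0.0, 315.5], [0.0, 504.5, 198.9], [0.0, 0.0, 1.0]] [[-0.0, 0.996, -0.089, 0.358], [-1.0, -0.001, -0.008, -0.067], [-0.008, 0.089, 0.996, 1.411], [0.0, 0.0, 0.0, 1.0]] ['img', 'K', 'world_from_camera']
wrist [[304.7, 0.0, 317.5], [0.0, 304.7, 201.4], [0.0, 0.0, 1.0]] [[0.27, -0.922, -0.279, 0.097], [0.963, 0.258, 0.079, 0.648], [-0.001, -0.29, 0.957, 0.385], [0.0, 0.0, 0.0, 1.0]] ['img', 'K', 'world_from_camera']
```

View pics/scene0.png

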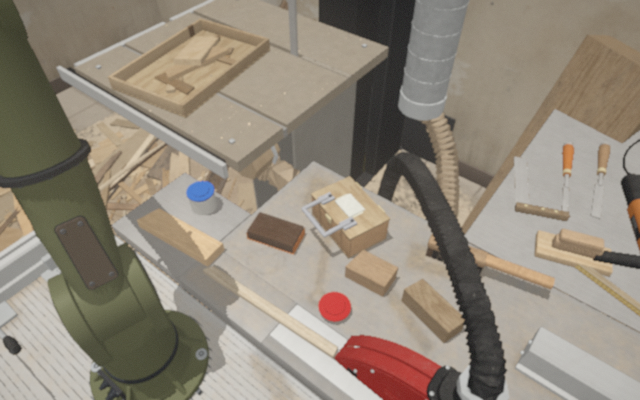

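View pics/top0.png

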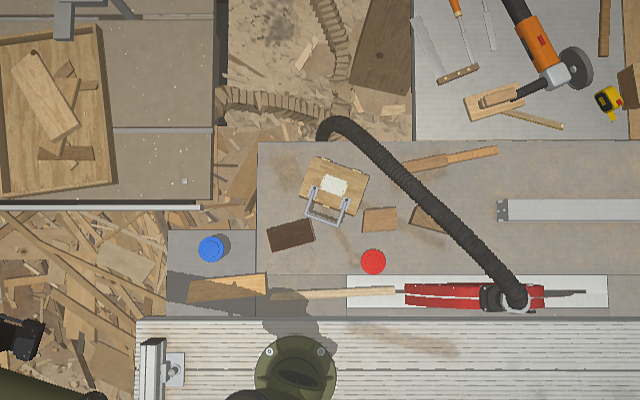

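View pics/wrist0.png

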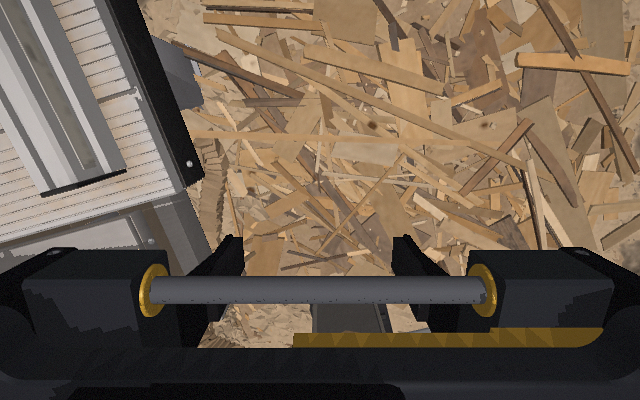

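Candidates for the tub lid: the blue disc on the white tub at top (211,249) / scene (201,190), and the red disc lying on the surface at top (373,262) / scene (335,307). The description says blue on the tub, so I choose the first and check it in close crops.

Run:
```python
from h import *
fs={n:dict(np.load(f'pics/{n}0.npz')) for n in('scene','top')}
for n,f in fs.items():
    hsv=cv2.cvtColor(f['img'],cv2.COLOR_RGB2HSV)
    m=cv2.inRange(hsv,(100,120,60),(125,255,255))
    k,l,s,c=cv2.connectedComponentsWithStats(m)
    for i in range(1,k):
        if s[i,4]>60: print(n,s[i],c[i],[onz(f,*c[i],z).round(4).tolist() for z in(.05,.058)])
t=fs['top']['img'];s=fs['scene']['img']
a=cv2.resize(t[220:280,170:250],None,fx=5,fy=5,interpolation=2)
b=cv2.resize(s[165:225,160:240],None,fx=5,fy=5,interpolation=2)
cv2.imwrite('pics/crop1.png',np.hstack([a,b])[:,:,::-1])
a=cv2.resize(t[130:260,260:390],None,fx=3,fy=3,interpolation=2)
b=cv2.resize(s[160:290,290:420],None,fx=3,fy=3,interpolation=2)
cv2.imwrite('pics/crop2.png',np.hstack([a,b])[:,:,::-1])
```

```text
scene [187 182  27  19 403] [200.03722084 190.82878412] [[0.3469, 0.228, 0.05], [0.3426, 0.2211, 0.058]]
top [199 237  25  25 509] [210.79764244 248.94695481] [[0.3443, 0.2261, 0.05], [0.3443, 0.2243, 0.058]]
```

View pics/crop1.png

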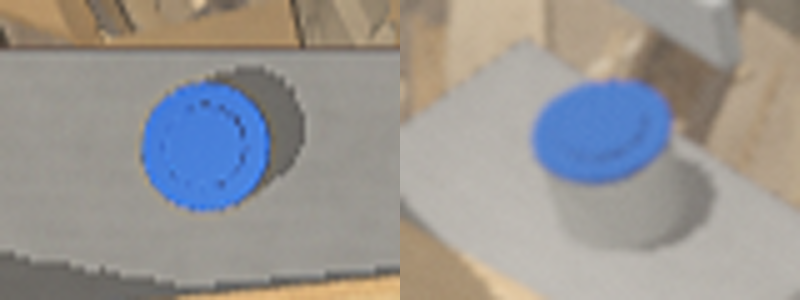

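View pics/crop2.png

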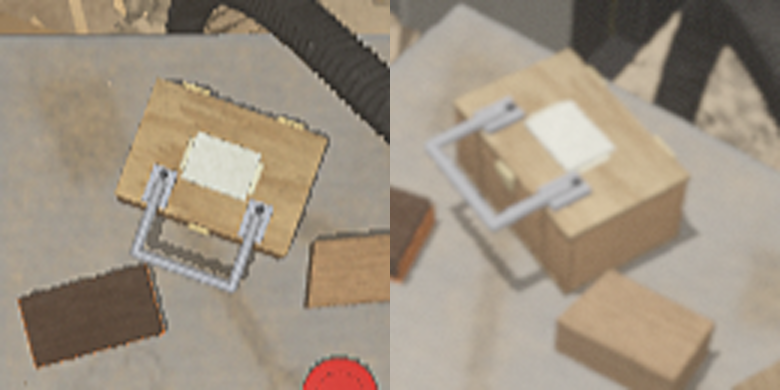

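The crops confirm it: blue disc on the white tub (top crop, centre at about (205,147)), loose on a tub with a pale side. The box lid's corners show clearly, and the pull bar is at the lower left side of the box. Now I measure the box.

Run:
```python
from h import *
fs={n:dict(np.load(f'pics/{n}0.npz')) for n in('scene','top')}
f=fs['top']
c=[(155,80),(328,137),(288,257),(118,198)]
W=np.array([onz(f,260+(x+.5)/3-.5,130+(y+.5)/3-.5,.077) for x,y in c]);print(W.round(4))
ctr=W.mean(0); 
xax=(W[0]+W[1]-W[2]-W[3])[:2]; print('ctr',ctr,'yaw from x',np.degrees(np.arctan2(xax[1],xax[0])))
yax=(W[0]+W[3]-W[1]-W[2])[:2]; print('yaw from y',np.degrees(np.arctan2(-yax[0],yax[1])))
b=[(135,250),(237,287)]
B=np.array([onz(f,260+x/3,130+y/3,.081) for x,y in b]);print('bar',B.round(4),B.mean(0), np.linalg.norm(B[0]-B[1]))
g=fs['scene']
c=[(568,50),(688,182),(565,237),(455,105)]
W2=np.array([onz(g,290+(x-390)/3,160+y/3,.077) for x,y in c]);print(W2.round(4),W2.mean(0))
B=np.array([onz(g,290+(x-390)/3,160+y/3,.081) for x,y in [(431,147),(497,226)]]);print('bar',B.round(4),B.mean(0))
yaw=np.arctan2(xax[1],xax[0])
r=ctr[:2]-.098*np.array([np.cos(yaw),np.sin(yaw)]);print('bar pred (if lid centre ~ box origin)',r)
# tub lid: z range triangulate
import itertools
o1,d1=ray(f,210.8,248.95);o2,d2=ray(g,200.04,190.83)
A=np.stack([d1,-d2],1);s=np.linalg.lstsq(A,o2-o1,rcond=None)[0];print('lid tri',o1+s[0]*d1,o2+s[1]*d2)
# hose points
for n,u,v in(('top',345,118),('top',400,180)): print(onz(fs[n],u,v,.0),onz(fs[n],u,v,.3))
```

```text
[[ 0.5911 -0.0447  0.077 ]
 [ 0.5397 -0.1984  0.077 ]
 [ 0.433  -0.1621  0.077 ]
 [ 0.4854 -0.012   0.077 ]]
ctr [ 0.51231795 -0.1043009   0.077     ] yaw from x -17.997343414056957
yaw from y -18.87167867593199
bar [[ 0.4382 -0.0281  0.081 ]
 [ 0.4056 -0.1178  0.081 ]] [ 0.42186523 -0.072946    0.081     ] 0.09537817407704442
[[ 0.5896 -0.0498  0.077 ]
 [ 0.5292 -0.2019  0.077 ]
 [ 0.4304 -0.1591  0.077 ]
 [ 0.4847 -0.0149  0.077 ]] [ 0.50847636 -0.10643473  0.077     ]
bar [[ 0.436  -0.03    0.081 ]
 [ 0.4059 -0.116   0.081 ]] [ 0.42094182 -0.07299584  0.081     ]
bar pred (if lid centre ~ box origin) [ 0.41911301 -0.07402156]
lid tri [0.34428102 0.2252287  0.05384989] [0.34485103 0.22475103 0.0537415 ]
[ 0.7148884  -0.13927355  0.        ] [ 0.63901096 -0.12381584  0.3       ]
[ 0.53682877 -0.29305655  0.        ] [ 0.49879843 -0.24491181  0.3       ]
```

Emit:
arm_command --pt "0 0.1 -0.2 0 -0.05" --pt "0 0.2 -0.5 0 -0.12" --pt "0 0.3 -0.75 0 -0.2" --pt "0 0.35 -0.95 0 -0.25" --pt "0 0.35 -0.95 0 -0.25"

```text
clock: 0.65
ee_pos: [0.2187, 0.509, 0.2924]
eef_rot: [-180.0, 0.1, 152.9]
contact_force: [0.7, -0.5, -0.1]
gripper_width: 0.0545
```

Emit:
arm_command --pt "0 0.1 -0.2 0 -0.05" --pt "0 0.2 -0.5 0 -0.12" --pt "0 0.3 -0.75 0 -0.2" --pt "0 0.35 -0.95 0 -0.25" --pt "0 0.35 -0.95 0 -0.25"

```text
clock: 1.15
ee_pos: [0.2599, 0.3959, 0.2924]
eef_rot: [-180.0, 0.0, 141.7]
contact_force: [0.3, 0.6, 0.6]
gripper_width: 0.015
```

Emit:
arm_command --pt "0 0.1 -0.2 0 -0.05" --pt "0 0.2 -0.5 0 -0.12" --pt "0 0.3 -0.75 0 -0.2" --pt "0 0.35 -0.95 0 -0.25" --pt "0 0.35 -0.95 0 -0.25"

```text
clock: 1.65
ee_pos: [0.3018, 0.2819, 0.2924]
eef_rot: [180.0, 0.0, 130.4]
contact_force: [-0.8, -0.3, -0.6]
gripper_width: 0.0006
```

Emit:
arm_command --pt "0 0.15 -0.2 0 -0.05" --pt "0 0.36 -0.475 -0.2 -0.12" --pt "0 0.36 -0.475 -0.5 -0.15" --pt "0 0.36 -0.475 -0.8 -0.15" --pt "0 0.36 -0.475 -0.8 -0.15"

```text
clock: 2.15
ee_pos: [0.3412, 0.2261, 0.1923]
eef_rot: [-179.5, 0.1, 124.0]
contact_force: [-0.9, -0.7, 0.4]
gripper_width: 0.0004
```

Run:
```python
from h import *
for n in('wrist','top','scene'):
    f=snap(n,n+'1')
    if n=='wrist': print([proj(f,(.3445,.225,.06))])
o=sensors.get_obs();print(o['ee_pos'],o['joint_pos'],o['contact_force'])
```

```text
[array([321.82316827, 219.65145875])]
[0.34425269 0.22848699 0.19772689] [-53.38252073  -7.38420674  15.15691307 122.08394155   2.13504153
  64.95507471  -5.22121041] [-0.09823268 -0.06496978  0.53652889]
```

View pics/wrist1.png

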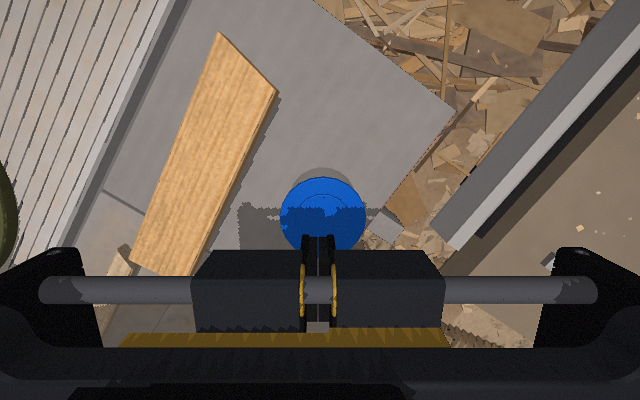

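View pics/scene1.png

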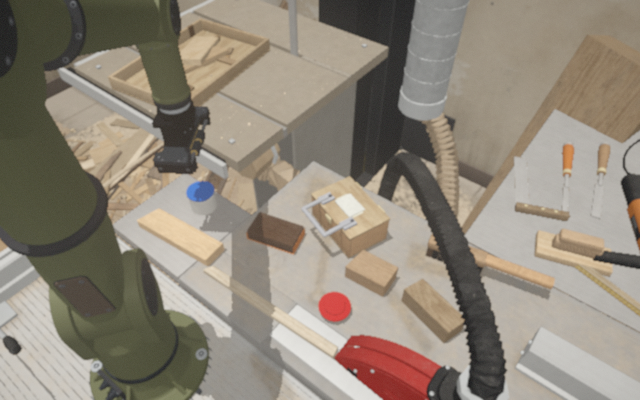

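Wrist view: lid centred near (323,212), expected at (322,220), with the closed fingers just below it at (318,240). The arm reaches it. Going down to just above the lid.

Emit:
arm_command --pt "0 0 0 -0.15 0" --pt "0 0 0 -0.3 0" --pt "0 0 0 -0.42 0" --pt "0 0 0 -0.42 0" --pt "0 0 0 -0.42 0"

```text
clock: 2.8
ee_pos: [0.3446, 0.2282, 0.1476]
eef_rot: [179.8, -0.0, 124.0]
contact_force: [-0.3, 0.2, -0.7]
gripper_width: 0.0005
```

Run:
```python
from h import *
o=sensors.get_obs();print(o['ee_pos'],o['eef_rot'],o['joint_pos'],o['contact_force'])
for n in('wrist','scene'): snap(n,n+'2')
a=cv2.imread('pics/wrist2.png')[120:300,200:440];b=cv2.imread('pics/scene2.png')[140:230,150:270]
cv2.imwrite('pics/c2.png',np.hstack([cv2.resize(a,(400,300)),cv2.resize(b,(400,300))]))
```

```text
[0.34458582 0.22824451 0.14759415] [ 1.79842967e+02 -1.77919775e-02  1.23971495e+02] [-53.30342101  -3.73703159  15.73515668 125.29195961   1.18308324
  58.15301069  -4.25014017] [-0.32562624  0.20296299 -0.70300471]
```

View pics/c2.png

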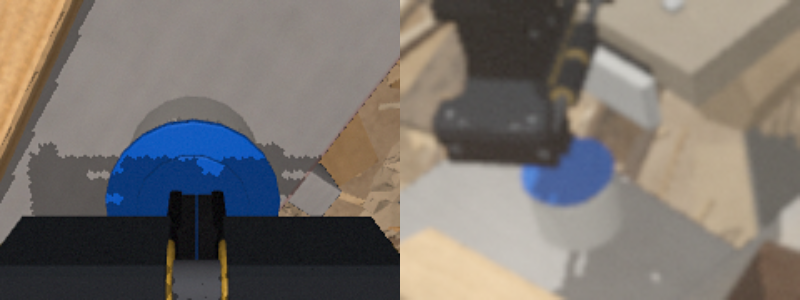

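Emit:
arm_command --pt "0 0 -0.025 -0.03 0" --pt "0 0 -0.025 -0.07 0" --pt "0 0 -0.025 -0.11 0" --pt "0 0 -0.025 -0.11 0"

```text
clock: 3.3
ee_pos: [0.3433, 0.2237, 0.1319]
eef_rot: [-179.9, 0.0, 123.9]
contact_force: [-0.1, -0.1, 1.2]
gripper_width: 0.0006
```

Emit:
arm_command --pt "0 0 0 -0.01 0" --pt "0 0 0 -0.02 0" --pt "0 0 0 -0.03 0" --pt "0 0 0 -0.04 0" --pt "0 0 0 -0.04 0"

```text
clock: 3.8
ee_pos: [0.3436, 0.2241, 0.1282]
eef_rot: [-180.0, -0.0, 123.9]
contact_force: [-1.2, -1.0, 2.6]
gripper_width: 0.0003
```

Emit:
arm_command --pt "0 0 0 -0.01 0" --pt "0 0 0 -0.02 0" --pt "0 0 0 -0.03 0" --pt "0 0 0 -0.03 0" --pt "0 0 0 -0.03 0"

```text
clock: 4.3
ee_pos: [0.3438, 0.2242, 0.1241]
eef_rot: [180.0, 0.0, 123.9]
contact_force: [0.5, -0.5, 0.3]
gripper_width: 0.0003
```

Emit:
arm_command --pt "0 0 0 -0.01 0" --pt "0 0 0 -0.02 0" --pt "0 0 0 -0.03 0" --pt "0 0 0 -0.03 0" --pt "0 0 0 -0.03 0"

```text
clock: 4.8
ee_pos: [0.344, 0.2242, 0.1239]
eef_rot: [-179.9, -0.0, 123.9]
contact_force: [-9.7, -7.5, 32.3]
gripper_width: 0.0006
```

The tip stopped at 0.054 m (flush height) with the force rising, so the lid has probably snapped in. Backing off to look.

Emit:
arm_command --pt "0 0 0 0.04 0" --pt "0 0 0 0.2 0" --pt "0 0 0 0.5 0" --pt "0 0 0 0.8 0" --pt "0 0 0 0.9 0"

```text
clock: 5.3
ee_pos: [0.3451, 0.2251, 0.232]
eef_rot: [179.7, -0.1, 123.9]
contact_force: [0.1, -0.0, -0.4]
gripper_width: 0.0005
```

Emit:
arm_command --pt "0.2 0.1 -0.3 0.1 -0.1" --pt "0.3 0.25 -0.6 0.1 -0.25" --pt "0.41 0.4 -0.95 0.1 -0.4" --pt "0.41 0.4 -0.95 0.1 -0.4" --pt "0.41 0.4 -0.95 0.1 -0.4"

```text
clock: 5.8
ee_pos: [0.3916, 0.1095, 0.2401]
eef_rot: [-180.0, -0.0, 105.8]
contact_force: [-0.1, 0.5, 0.5]
gripper_width: 0.031
```

Run:
```python
from h import *
o=sensors.get_obs();print(o['ee_pos'],o['eef_rot'],o['contact_force'],o['gripper_width'])
for n in('wrist','scene','top'): snap(n,n+'3')
f=dict(np.load('pics/scene3.npz'));t=dict(np.load('pics/top3.npz'))
for n,g in(('s',f),('t',t)):
    m=cv2.inRange(cv2.cvtColor(g['img'],cv2.COLOR_RGB2HSV),(100,120,40),(125,255,255));k,l,s,c=cv2.connectedComponentsWithStats(m)
    print(n,[(s[i].tolist(),c[i].round(2).tolist()) for i in range(1,k) if s[i,4]>60])
b=cv2.imread('pics/scene3.png')[165:225,160:240];c=cv2.imread('pics/scene0.png')[165:225,160:240]
cv2.imwrite('pics/c3.png',np.hstack([cv2.resize(c,(400,300)),cv2.resize(b,(400,300))]))
```

```text
[0.39162875 0.10946626 0.24011101] [-1.79954290e+02 -2.65685734e-02  1.05816493e+02] [-0.123829    0.45582949  0.46025427] 0.03104039224396564
s [([188, 183, 26, 20, 395], [200.61, 192.71])]
t []
```

View pics/c3.png

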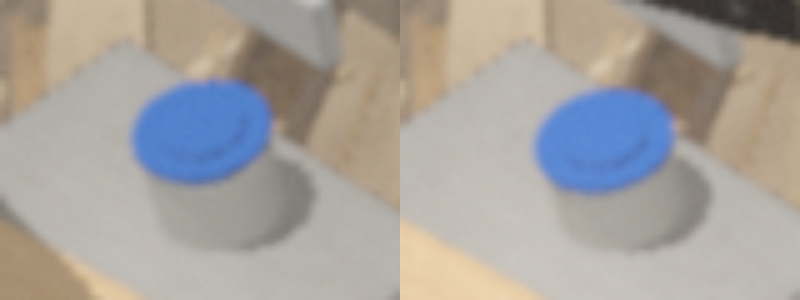

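View pics/wrist3.png

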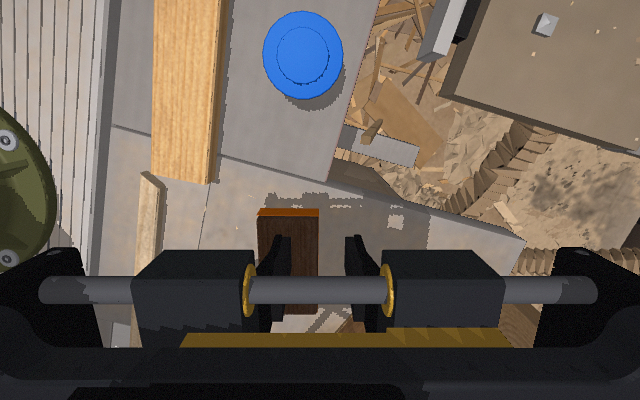

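View pics/scene3.png

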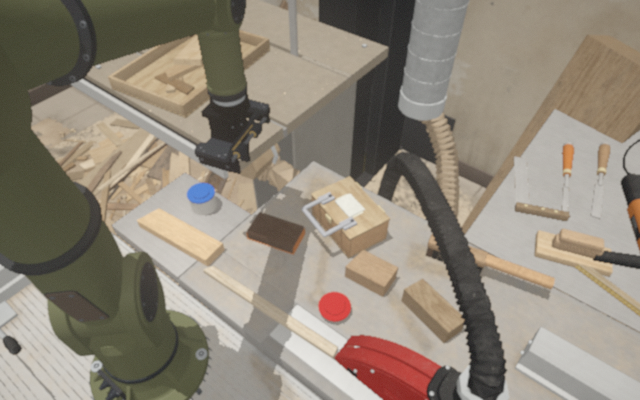

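Scene crop: the lid sits about 2 px lower (about 7 mm) and no gap shows; in the wrist view the tub lid is at (303,55), disc concentric. Level check numerically, then plan the bar.

Run:
```python
from h import *
for tag in('wrist3','scene3'):
    g=dict(np.load(f'pics/{tag}.npz'))
    m=cv2.inRange(cv2.cvtColor(g['img'],cv2.COLOR_RGB2HSV),(100,120,40),(125,255,255))
    cs=cv2.findContours(m,cv2.RETR_EXTERNAL,cv2.CHAIN_APPROX_NONE)[0];c=max(cs,key=cv2.contourArea)[:,0,:].astype(float)
    P=np.array([onz(g,u,v,.050)[:2] for u,v in c])
    A=np.c_[2*P,np.ones(len(P))];s=np.linalg.lstsq(A,(P**2).sum(1),rcond=None)[0];r=np.sqrt(s[2]+s[0]**2+s[1]**2)
    d=np.linalg.norm(P-s[:2],axis=1)-r
    az=np.degrees(np.arctan2(*(P-s[:2]).T[::-1]))//45
    print(tag,'ctr',s[:2].round(4),'r',r.round(4),'resid mm by 45deg sector',[(int(k*45),round(d[az==k].mean()*1e3,1)) for k in sorted(set(az))])
```

```text
wrist3 ctr [0.3449 0.2253] r 0.0339 resid mm by 45deg sector [(-180, np.float64(-0.1)), (-135, np.float64(0.0)), (-90, np.float64(0.0)), (-45, np.float64(0.0)), (0, np.float64(-0.1)), (45, np.float64(0.0)), (90, np.float64(0.0)), (135, np.float64(0.0))]
scene3 ctr [0.3438 0.2225] r 0.0311 resid mm by 45deg sector [(-180, np.float64(0.6)), (-135, np.float64(-0.6)), (-90, np.float64(0.1)), (-45, np.float64(0.0)), (0, np.float64(0.4)), (45, np.float64(-0.3)), (90, np.float64(-0.1)), (135, np.float64(-0.4))]
```

Lid outline is an undistorted circle (level), tub centre unmoved at (0.345, 0.225). On to the bar.

Emit:
arm_command --pt "0.41 0.05 -0.2 0 -0.12" --pt "0.41 0.1 -0.5 0 -0.25" --pt "0.41 0.13 -0.76 0 -0.38" --pt "0.41 0.13 -0.76 0 -0.38" --pt "0.41 0.13 -0.76 0 -0.38"

```text
clock: 6.45
ee_pos: [0.4072, 0.0197, 0.2406]
eef_rot: [-180.0, -0.0, 88.9]
contact_force: [0.2, 0.5, -0.2]
gripper_width: 0.0355
```

Emit:
arm_command --pt "0.41 0.05 -0.2 0 -0.12" --pt "0.41 0.1 -0.5 0 -0.25" --pt "0.41 0.12 -0.76 0 -0.38" --pt "0.41 0.12 -0.76 0 -0.38" --pt "0.41 0.12 -0.76 0 -0.38"

```text
clock: 6.95
ee_pos: [0.4218, -0.0708, 0.2405]
eef_rot: [-180.0, -0.0, 71.9]
contact_force: [-0.0, 0.1, 0.6]
gripper_width: 0.036
```

Run:
```python
from h import *
f=snap('wrist','wrist4');snap('scene','scene4')
o=sensors.get_obs();print(o['clock'],o['ee_pos'],o['eef_rot'],o['contact_force'],o['gripper_width'],o['joint_pos'])
print('bar',[proj(f,p) for p in((.438,-.028,.081),(.4215,-.073,.081),(.406,-.118,.081))])
```

```text
7.05 [ 0.4217534  -0.07022874  0.24047348] [-1.79974583e+02  1.29652576e-03  7.19786064e+01] [-1.40242556 -0.2676372   0.2952487 ] 0.03579336813891522 [-32.17023047 -10.23544034  34.87273701 117.79877533   6.17155345
  70.75662964 -17.79243208]
bar [array([321.34447956, 152.95541239]), array([319.28655901, 207.88594433]), array([318.46462408, 257.07993767])]
```

View pics/wrist4.png

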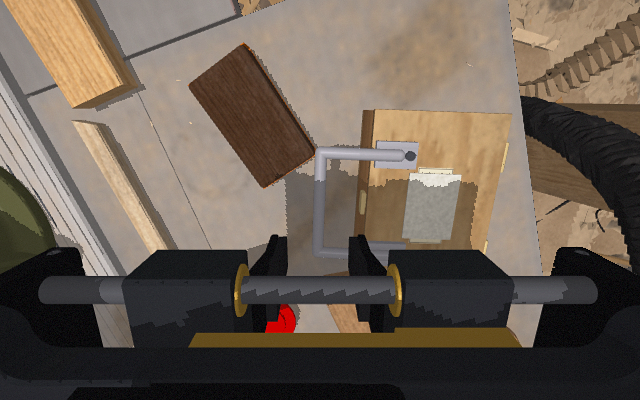

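Wrist view: the bar is vertical at column 320 between (320,152) and (320,250), midway between the fingers (283 / 352). Descending.

Emit:
arm_command --pt "0.41 0 -0.02 -0.15 0" --pt "0.41 0 -0.02 -0.3 0" --pt "0.41 0 -0.02 -0.45 0" --pt "0.41 0 -0.02 -0.45 0" --pt "0.41 0 -0.02 -0.45 0"

```text
clock: 7.55
ee_pos: [0.4217, -0.0736, 0.1868]
eef_rot: [-180.0, 0.0, 71.9]
contact_force: [-1.2, 0.2, 1.0]
gripper_width: 0.0356
```

Run:
```python
from h import *
f=snap('wrist','wrist5')
o=sensors.get_obs();print(o['clock'],o['ee_pos'],o['eef_rot'],o['contact_force'])
```

```text
7.6 [ 0.42222411 -0.07384979  0.18737842] [ 1.79953235e+02 -9.32245595e-03  7.18418257e+01] [-0.49463973  0.62233772  0.01882985]
```

View pics/wrist5.png

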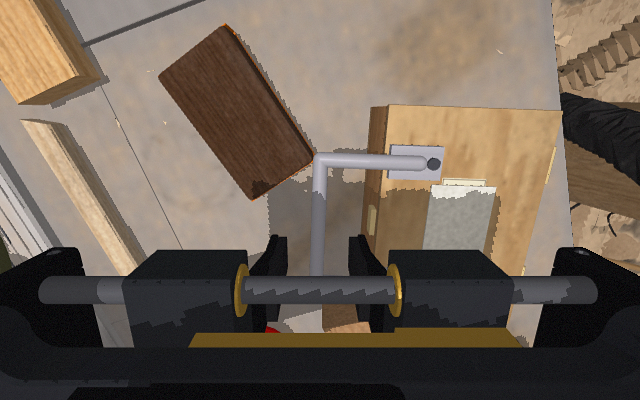

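The bar (column 319) is still centred between the fingers (280 / 355). Going down the rest and closing.

Emit:
arm_command --pt "0.41 0 0 -0.15 0" --pt "0.41 0 0 -0.3 0" --pt "0.41 0 0 -0.46 0" --pt "0.41 0 0 -0.46 0" --pt "0.41 0 0 -0.46 0"

```text
clock: 8.1
ee_pos: [0.4223, -0.0745, 0.1324]
eef_rot: [180.0, -0.0, 71.8]
contact_force: [0.7, -1.1, -0.6]
gripper_width: 0.0357
```

Emit:
arm_command --pt "0.2 0 0 0 0" --pt "0.05 0 0 0 0" --pt "0 0 0 0 0" --pt "0 0 0 0 0" --pt "0 0 0 0 0" --grip_force 20

```text
clock: 8.6
ee_pos: [0.4216, -0.0745, 0.1318]
eef_rot: [-180.0, -0.0, 71.7]
contact_force: [-2.6, 0.6, 4.4]
gripper_width: 0.0094
```

Run:
```python
from h import *
f=snap('wrist','wrist6');snap('scene','scene6')
o=sensors.get_obs();print(o['clock'],o['ee_pos'],o['eef_rot'],o['contact_force'],o['gripper_width'])
x=np.array([np.cos(np.radians(-18.2)),np.sin(np.radians(-18.2))])
def pt(t): t=np.radians(t); return np.array([.156*np.cos(t)-.01*np.sin(t), .156*np.sin(t)+.01*np.cos(t)])
p0=pt(0)
for t in(5,10,20,30,40,50): d=pt(t)-p0; print(t,'dxyz/120mm',(np.r_[-d[0]*x,d[1]]/.12).round(3))
```

```text
8.7 [ 0.42158716 -0.074521    0.1317659 ] [-1.79964765e+02 -1.94444190e-02  7.17090012e+01] [-2.6416361   0.73461013  5.67542009] 0.009532831867615572
5 dxyz/120mm [ 0.012 -0.004  0.113]
10 dxyz/120mm [ 0.033 -0.011  0.224]
20 dxyz/120mm [ 0.102 -0.033  0.44 ]
30 dxyz/120mm [ 0.205 -0.067  0.639]
40 dxyz/120mm [ 0.34  -0.112  0.816]
50 dxyz/120mm [ 0.502 -0.165  0.966]
```

View pics/scene6.png

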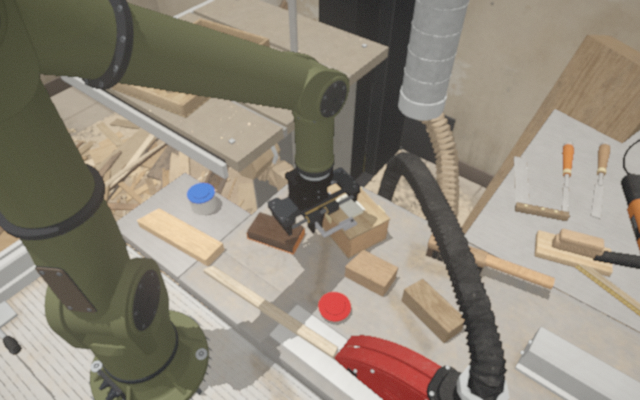

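Gripped (9.5 mm opening on the 10 mm bar). Raising along the arc.

Emit:
arm_command --pt "0 0.003 -0.001 0.056 0" --pt "0 0.012 -0.004 0.113 0" --pt "0 0.022 -0.007 0.17 0" --pt "0 0.033 -0.011 0.224 0" --pt "0 0.033 -0.011 0.224 0"

```text
clock: 9.2
ee_pos: [0.4254, -0.0759, 0.159]
eef_rot: [-179.9, -0.0, 71.7]
contact_force: [-3.2, 0.4, -2.0]
gripper_width: 0.0092
```

Emit:
arm_command --pt "0 0.015 -0.005 0.055 0" --pt "0 0.032 -0.01 0.11 0" --pt "0 0.05 -0.016 0.165 0" --pt "0 0.069 -0.022 0.216 0" --pt "0 0.069 -0.022 0.216 0"

```text
clock: 9.7
ee_pos: [0.4334, -0.0788, 0.185]
eef_rot: [-179.9, 0.0, 71.7]
contact_force: [-5.8, 1.9, 1.4]
gripper_width: 0.009
```

Emit:
arm_command --pt "0 0.022 -0.007 0.05 0" --pt "0 0.046 -0.015 0.1 0" --pt "0 0.072 -0.024 0.15 0" --pt "0 0.1 -0.033 0.199 0" --pt "0 0.1 -0.033 0.199 0"

```text
clock: 10.2
ee_pos: [0.4451, -0.083, 0.2091]
eef_rot: [-179.8, 0.1, 71.7]
contact_force: [-8.4, 1.6, 3.5]
gripper_width: 0.0091
```

Emit:
arm_command --pt "0 0.032 -0.01 0.045 0" --pt "0 0.065 -0.021 0.09 0" --pt "0 0.1 -0.033 0.135 0" --pt "0 0.135 -0.045 0.177 0" --pt "0 0.135 -0.045 0.177 0"

```text
clock: 10.7
ee_pos: [0.4605, -0.0886, 0.2307]
eef_rot: [-179.7, 0.1, 71.7]
contact_force: [-12.5, 1.4, 9.2]
gripper_width: 0.0089
```

Emit:
arm_command --pt "0 0.038 -0.012 0.038 0" --pt "0 0.077 -0.025 0.076 0" --pt "0 0.118 -0.039 0.113 0" --pt "0 0.162 -0.053 0.15 0" --pt "0 0.162 -0.053 0.15 0"

```text
clock: 11.2
ee_pos: [0.4809, -0.0959, 0.2498]
eef_rot: [-179.9, 0.1, 71.7]
contact_force: [-12.3, -0.3, 13.5]
gripper_width: 0.0092
```

Run:
```python
from h import *
for n in('wrist','scene','top'): f=snap(n,n+'7')
o=sensors.get_obs();print(o['clock'],o['ee_pos'],o['eef_rot'],o['contact_force'],o['gripper_width'],o['joint_pos'])
b=o['ee_pos']-[0,0,.051]
x=np.array([np.cos(np.radians(-18.3)),np.sin(np.radians(-18.3))])
for H in(np.array([.512,-.105])+.058*x,np.array([.4216,-.0745])+.156*x):
    fw=-(b[:2]-H)@x; up=b[2]-.071; r=np.hypot(fw,up); print('angle',np.degrees(np.arctan2(up,fw)-np.arctan2(10,156)),'r',r,'expect',np.hypot(.156,.01))
```

```text
11.35 [ 0.48037097 -0.09578872  0.24941642] [-1.79817216e+02  9.70149740e-02  7.16567765e+01] [-13.08924463  -0.30760136  13.12603914] 0.009110967249474735 [-31.27177165  -0.68130276  39.55826955 109.73078307   0.52617755
  70.99216574 -10.23184882]
angle 50.82135704684356 r 0.15653017804569982 expect 0.15632018423735305
angle 50.05553304633336 r 0.1580517174610583 expect 0.15632018423735305
```

View pics/scene7.png

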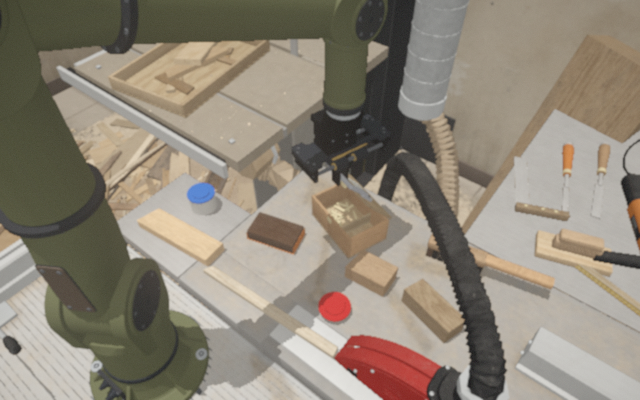

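View pics/wrist7.png

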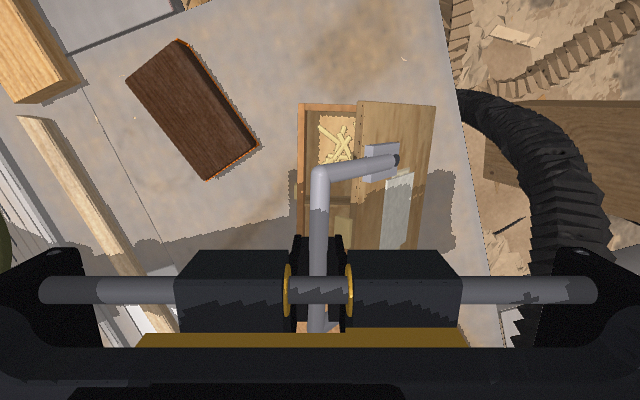

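View pics/top7.png

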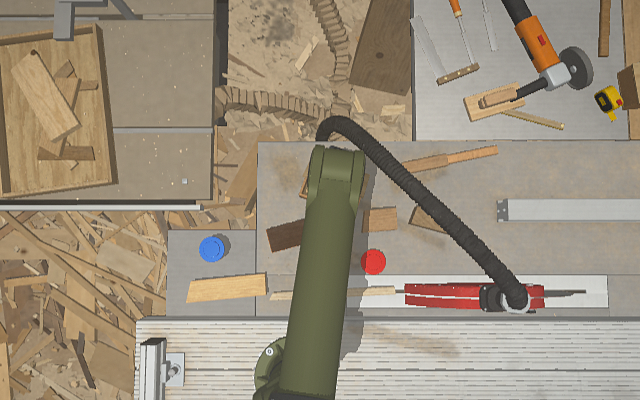

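The lid is about 50° open with a mild ~18 N push towards the hinge; relaxing that by 2 mm outward.

Emit:
arm_command --pt "0 -0.005 0 0.005 0" --pt "0 -0.01 0.002 0.011 0" --pt "0 -0.01 0.002 0.011 0" --pt "0 -0.01 0.002 0.011 0" --pt "0 -0.01 0.002 0.011 0"

```text
clock: 11.85
ee_pos: [0.4802, -0.0957, 0.2496]
eef_rot: [180.0, 0.1, 71.7]
contact_force: [-6.1, -1.5, 3.0]
gripper_width: 0.009
```

Run:
```python
from h import *
o=sensors.get_obs();print(o['clock'],o['ee_pos'],o['contact_force'],o['gripper_width'],abs(o['joint_velocities']).max())
b=o['ee_pos']-[0,0,.051]
x=np.array([np.cos(np.radians(-18.3)),np.sin(np.radians(-18.3))])
for H in(np.array([.512,-.105])+.058*x,np.array([.4216,-.0745])+.156*x):
    fw=-(b[:2]-H)@x; up=b[2]-.071; print('angle',np.degrees(np.arctan2(up,fw)-np.arctan2(10,156)))
g=snap('scene','scene8')
# lid upper far corner check: tub blue centroid
for n in('scene','top'):
    f=g if n=='scene' else snap('top','top8')
    m=cv2.inRange(cv2.cvtColor(f['img'],cv2.COLOR_RGB2HSV),(100,120,40),(125,255,255));c=cv2.moments(m,True);u=(c['m10']/c['m00'],c['m01']/c['m00']);print(n,u,onz(f,*u,.05))
# lid angle from wrist picture: front corner of lid (far end), rays onto box's far side plane
w=snap('wrist','wrist8')
cv2.imwrite('pics/c8.png',cv2.resize(w['img'][80:270,280:460,::-1],(720,600*720//720)))
```

```text
11.85 [ 0.48019161 -0.09567726  0.24958573] [-6.10624957 -1.46749262  2.95729968] 0.00897224722073361 0.06515278623481877
angle 50.7962285979243
angle 50.031891985302074
scene (200.57142857142858, 192.73979591836735) [0.3432127  0.22209231 0.05      ]
top (212.08946322067595, 248.57256461232603) [0.34525262 0.22259995 0.05      ]
```

View pics/c8.png

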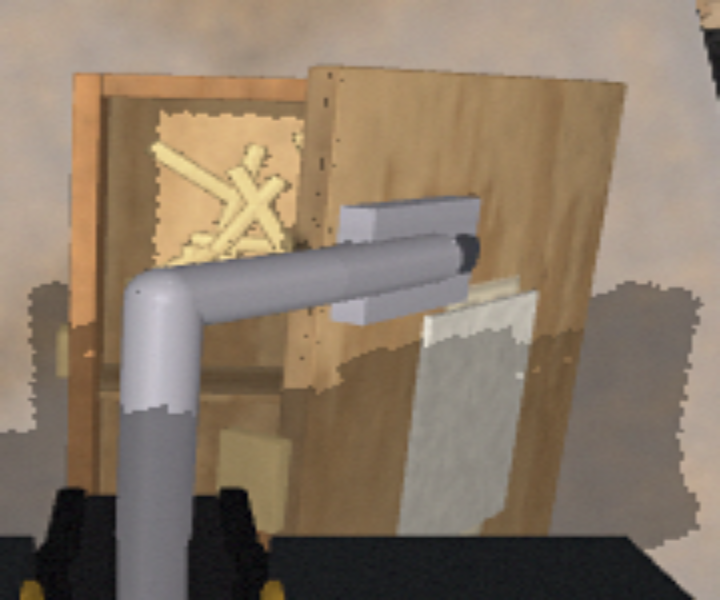

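The crop shows the lid well raised with the bar held, and the tub unchanged. Everything is stationary, so I'm handing in.

```bash
python3 -c "
from h import *
print(manip.finish_job())"
```

```text
the job is handed in; nothing more can be done
None
```

I pressed the blue lid onto the tub first, then lifted the parts box lid by its bar to about 50° and handed the job in still holding it there. That took about 12 s of the 48 s allowed.

- **Tub lid:** The fingertips stopped at 0.054 m, the height expected for a flush lid. The force rose to 32 N at that point. From the wrist camera the lid outline is an undistorted circle, so it sits level, and the scene picture shows it about 7 mm lower than before. I judged "level and flush all round" from that outline, the stop height and the close crop of the tub, since the cameras give no depth.
- **Tub position:** It stayed where it was to within the measuring error. The wrist view gives y = 0.225 m. The top and scene views give about 0.222 m, a 2–3 mm disagreement with the start that I put down partly to the lid now being lower.
- **Box lid:** The angle from the gripper position is 50.0° or 50.8°, depending on which hinge estimate is used. The grip opening is 9 mm on the 10 mm bar at 20 N. After I relaxed the arm slightly, a side load of about 7 N remained, and the arm was still.
- **Other things on the bench:** The pictures show no change to the tools or blocks. I checked these by eye only.

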